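# Set the telescoping length stop to its mark and hold it

## Robot

A 6-joint arm with a two-finger parallel gripper is mounted at the origin on the work surface. World frame = base frame: x ahead of the robot, y to its left, z up, the work surface at z = 0. Lengths are in m, angles in rad, forces in N, time in s.
With the tool pointing down it reaches from about 0.375 to 0.975 m from the base axis. Payload 3.8 kg.
Tool frame: the origin (TCP) lies on the centre line of the jaws, within the pads' length; the fingertips stand 17 mm ahead of it and the grasp point (between the pads) lies 2 mm behind it (bot.tip_extent is the distance from the TCP to the fingertips, in m); z points along the fingers, y is the line along which they close (so a half turn about z gives the same grasp; the last joint's range is limited). The gripper opens to 85 mm and grips with 20 to 120 N. Pads are 22 mm wide; open, the fingers measure 114 mm over their backs; the gripper's body (76 mm by 85 mm) begins 54 mm behind the grasp point. The pads swing forward as they close: fully open they stand 13 mm farther back than shut.
Start: joints at [-1.331, 0.264, 1.604, -0, 1.274, -0.037], TCP at [0.184, -0.649, 0.248] pointing down, gripper open.
Joint ranges: [-2.63, 2.63], [-0.94, 2.18], [0.31, 2.57], [-1.31, 4.45], [0, 2.66], [-2.55, 2.55]. Speed limits (rad/s): [2.57, 2.57, 3.14, 3.14, 3.14, 3.14].

## Interface

Orientations are given as a rotation vector (axis times angle).
In Python, from workcell import readout, read_camera, finish_job, bot gives the robot as it stands.
- The arm moves only by the tool jog_arm, never from a script. Its argument "deltas" is one flat list of numbers, 7 for each row, row after row: the shift along the tool's x, y, z in m, then the turn, a rotation vector about the tool's x, y, z in degrees, then the gripper command: -1 is shut, 1 is fully open, values between are in proportion. A call has 1 to 8 rows; each row is the pose to reach, as a shift and turn from the pose commanded when the call began, along the tool's axes at that moment; what a row does not reach only later rows make up. A row lasts 1/10 s, in which the tool goes at most 50 mm and 8.59 degrees, less where a joint would pass 70% of its speed; a pose out of reach is approached as far as the arm can. A call with a gripper value outside its range is refused whole. The fingers move at their own pace and stop on an object; "squeeze" is the grip in N (left out, the last holds). Time passes only in rows, so rows that repeat a pose let the fingers close. It gives the time, the measured TCP pose, the force, the opening and the grip force at its end, in the units of the state.
- readout.read_state(): the state, without advancing time (a new reading comes with each control period).
- read_camera(name): name is "side" or "top" or "wrist"; returns a dict with "color" (420x560x3 uint8, blue, green, red), "fx", "fy", "cx", "cy" (pixels), "origin" and "attitude" of the camera in the world. Camera axes: x right, y down, z forward; pixel columns grow to the right and rows downward; lengths in m; the calibration is good to about 2 mm. A picture is of the moment at which its call begins. There is no depth.
- finish_job(): hands the job in; it is judged then, once.
The state is a dict: "time": time; "q": joint angles; "joint_vel": joint speeds; "joint_torque": joint torques, N m; "tool_pos": TCP position; "tcp_rot": TCP orientation; "wrist_force": force on the tool from outside, world axes, zero at the start; "torque": the same for the moment, N m; "width": opening from 0.0 (shut) to 1.0 (fully open); "grip_force": force on a finger pad.
Only numpy, scipy, OpenCV 4.12 (cv2) and the standard library are available. Lean on these libraries where they do the work, as an engineer would, in place of code of your own. Each camera call takes 0.05 s, during which the arm holds its last target. There are 200 camera calls.

## Task

Make the workshop's length stop ready and set it: slide its transport lock back all the way to the end stop, then pinch the arm's grip head so that the lock button goes in, and pull the sprung arm out until its pointer is level with the fin of the marker on the scale. Finish while holding it there, steady and with the button still squeezed in: the arm springs home if let go, so do not release it. Leave the marker and everything else on the bench where it is.

Things in the scene. Friction and masses are not known exactly. Their poses are not given: they have to be found in the camera images.
- stop_base: length stop: grey base plate 100 x 470 x 12 mm fixed to the bench, with an aluminium sleeve (36 mm wide, top 48 mm above the bench) from which a steel bar slides out. Origin on the bench under the sleeve's centre line. y: direction in which the bar extends; x: across, to the side of the scale strip (tick per 10 mm, longer per 50 mm, first at home); z up. The parts below share these axes
- slide_grip (a point): centre of the transport-lock slide's upright black grip (20 mm in x, 24 mm in y, 34 mm tall, its top 83 mm above the bench, this point 68 mm) on top of the sleeve. It slides along y only. While it is forward, its steel tongue (on its head side, from 33 mm ahead of the grip) sits behind the lock button and blocks it
- lock_slide (a joint): travel of the transport-lock slide in m: starts between 0 and 0.01, grows as it is slid back, towards -y of the base (away from the grip head), to a hard end stop at 0.045; about 2 N of friction, stays where left
- grip_head (a point): where to pinch the arm's black upright grip head, midway between its plain -x face and the pressed-in button, 78 mm above the bench. The head is 26 mm in x without the button, 30 mm in y, top 100 mm above the bench. Pinch across x with about 25 to 40 N. A stop plate (58 mm in x, 6 mm in y, up to 50 mm above the bench) stands 19 mm ahead of it in y
- button_face (a point): centre of the outer face of the steel lock button, a plate 24 mm in y and 30 mm tall (63 to 93 mm above the bench) standing off the head's +x face. Outside width across head and button along x: 37 mm with the button out, 30 mm fully in
- lock_button (a joint): travel of the lock button into the head in m, 0 out, 0.007 fully in; the spring takes 2 N to start and about 4 N fully in. The arm is bolted at home until the button is in by more than 0.005. It springs out when let go
- stop_arm (a joint): extension of the telescoping arm in m: 0 home, end of travel 0.19, along +y of the base. A spring pulls it home with 3 to 6 N, so it runs back if let go
- pointer (a point): tip of the arm's pointer, a thin steel bar 3 mm wide pointing to +x from the foot of the grip head over the base plate, 20 mm above the bench. It has the y of the middle of the head
- marker_fin (a point): centre of the thin upright fin (2 mm thick in y, 16 mm long in x, top 40 mm above the bench) on the small dark saddle (26 x 16 mm) that sits on the scale strip and marks the wanted setting, 18 mm to +x of the pointer's tip. It is set between 70 and 160 mm of extension; it slides stiffly (8 N)
- pencil: bystander: flat carpenter's pencil, 190 x 12 x 8 mm, lying beside the base plate; origin at its underside
- square: bystander: wooden-stocked try square with a steel blade, 146 x 110 x 18 mm, lying flat; origin at its underside
- glue: bystander: white glue bottle, 54 mm across, 150 mm tall, standing; origin at its underside
- screwdriver: bystander: screwdriver with a black handle, lying
- tin: bystander: open steel tin, 110 x 80 x 45 mm; origin at its underside
- tape: bystander: grey tape measure case, 75 x 70 x 38 mm; origin at its underside

How it is judged:
On the way, in this order (a step that is already met when the one before it is completed fails the run):
1. the transport lock is slid back to its end stop (last 4 mm) (value of joint lock_slide above 0.041 m), for 0.2 s.
2. the arm is drawn out more than 30 mm with the lock button squeezed in by the fingers (value of joint lock_button above 0.004 m and contact force between the fingers and stop_arm above 2 N and value of joint stop_arm above 0.03 m), for 0.1 s.
At the end, for the whole second after the job is handed in: The pointer stands within 4 mm of the marker's fin along the scale, at rest (under 10 mm/s), the lock button is in by more than 4 mm, the fingers bear on the grip head with more than 2 N, and the transport lock is within 4 mm of its end stop (y of pointer in the frame of marker_fin between -0.004 and 0.004 m and value of joint lock_button above 0.004 m and value of joint lock_slide above 0.041 m and contact force between the fingers and stop_arm above 2 N and velocity of joint stop_arm between -0.01 and 0.01 m/s); the arm keeps its last pose, push and grip.
It fails at once if the marker is pushed along the scale by more than 5 mm (distance of marker_fin from where it was at the start of the episode above 0.005 m).
It fails at once if a bystander on the bench is moved by more than 30 mm (distance of any of pencil, square, glue, screwdriver, tin, tape from where it was at the start of the episode above 0.03 m).
It also fails if it takes over 56 s, if anything falls off the work surface, if the arm or the gripper's body presses on something with over 40 N, if the wrist force passes 120 N, or if a joint passes its speed limit or range.

## Working session

There is one attempt and no reset: what is moved stays moved. The work goes in short steps, Python scripts to look and compute and a tool call to move; the robot and the scene stay as the last step left them, time stands still between calls to the robot, and variables do not carry over. Pictures are saved under pics/ and viewed, at most 10 in all, crops included, and the job is handed in when it is done.

Besides the shell and the picture viewer there is one more tool, called in YAML: its name, and indented under it one key for each argument. jog_arm: Moves the arm, as the interface text tells. Its arguments: {"type":"object","properties":{"deltas":{"type":"array"},"squeeze":{"type":"number"}},"required":["deltas"]}

```bash
mkdir -p pics; ls; python3 - <<'E'
from workcell import readout, read_camera
import cv2,numpy as np
s=readout.read_state();print(s['time'],s['tool_pos'],s['tcp_rot'],s['width'])
for n in("top","side"):
    c=read_camera(n);cv2.imwrite(f"pics/{n}0.png",c["color"]);print(n,c["fx"],c["fy"],c["cx"],c["cy"],np.round(c["origin"],4),np.round(c["attitude"],4))
E
```

```text
pics
0.0 [ 0.18428855 -0.64861887  0.24694326] [-3.10931238e+00 -4.33112461e-01  3.28664007e-04] 0.9983635994669061
top 444.6304886166199 444.6304886166199 281.73521918216414 210.386294365444 [ 0.4957 -0.0151  1.1803] [-2.1973  2.2123 -0.0629]
side 453.1028323010941 453.1028323010941 282.4718249973063 208.23964683756276 [0.4557 1.1678 0.7934] [-0.0626  2.6908 -1.5218]
```

View pics/top0.png

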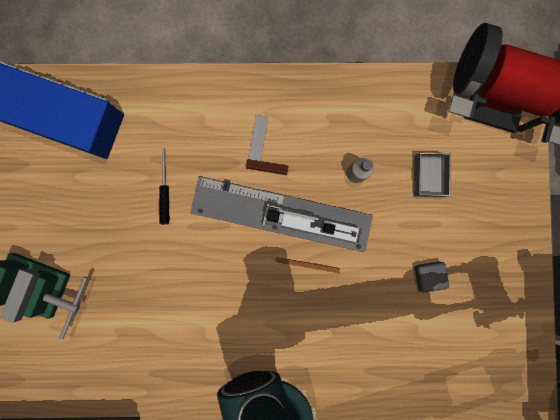

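View pics/side0.png

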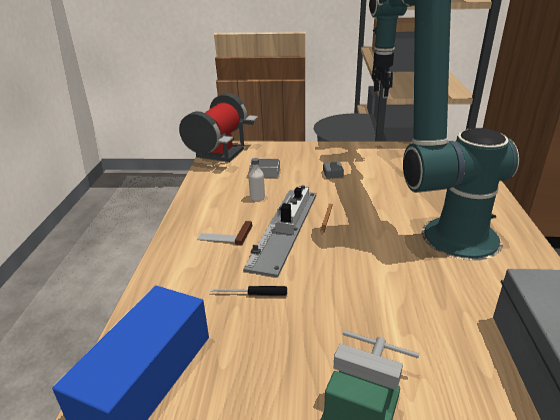

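The top view shows the stop plate with corners near (200,177), (372,214), (363,250) and (191,213). The grip head is at about (273,214), the slide grip at (330,228) and the marker at (227,185). The side view shows the same layout with the arm clear of it. Next I'll take an enlarged crop and measure the plate.

```bash
cat > h.py <<'E'
import numpy as np,cv2
from scipy.spatial.transform import Rotation as R
from workcell import readout, read_camera
def ray(c,px,z):
    "pixels -> world points on plane z"
    px=np.atleast_2d(px).astype(float)
    d=np.c_[(px[:,0]-c["cx"])/c["fx"],(px[:,1]-c["cy"])/c["fy"],np.ones(len(px))]@R.from_rotvec(c["attitude"]).as_matrix().T
    o=np.array(c["origin"]);return o+d*((z-o[2])/d[:,2])[:,None]
def proj(c,P):
    p=(np.atleast_2d(P)-np.array(c["origin"]))@R.from_rotvec(c["attitude"]).as_matrix()
    return np.c_[p[:,0]/p[:,2]*c["fx"]+c["cx"],p[:,1]/p[:,2]*c["fy"]+c["cy"]]
E
python3 - <<'E'
from h import *
c=read_camera("top");im=c["color"]
hsv=cv2.cvtColor(im,cv2.COLOR_BGR2HSV)
m=(hsv[...,1]<60).astype(np.uint8);roi=np.zeros_like(m);roi[165:262,180:385]=1;m&=roi
m=cv2.morphologyEx(m,cv2.MORPH_CLOSE,np.ones((9,9)))
k=max(cv2.findContours(m,0,2)[0],key=cv2.contourArea)
b=cv2.boxPoints(cv2.minAreaRect(k));print(b)
P=ray(c,b,.012);print(P.round(4),np.linalg.norm(np.diff(P,axis=0),axis=1))
crop=cv2.resize(im[170:256,185:379],None,fx=4,fy=4,interpolation=cv2.INTER_CUBIC);cv2.imwrite("pics/c1.png",crop)
s=read_camera("side");cv2.imwrite("pics/c2.png",cv2.resize(s["color"][180:280,235:330],None,fx=5.9,fy=5.9,interpolation=cv2.INTER_CUBIC))
E
```

```text
[[190.2236  212.47351]
 [198.72177 174.45544]
 [372.7443  213.35461]
 [364.24612 251.37268]]
[[ 0.544   0.2104  0.012 ]
 [ 0.6441  0.1883  0.012 ]
 [ 0.5385 -0.2696  0.012 ]
 [ 0.4388 -0.2456  0.012 ]] [0.10249007 0.46988791 0.10257755]
```

View pics/c1.png

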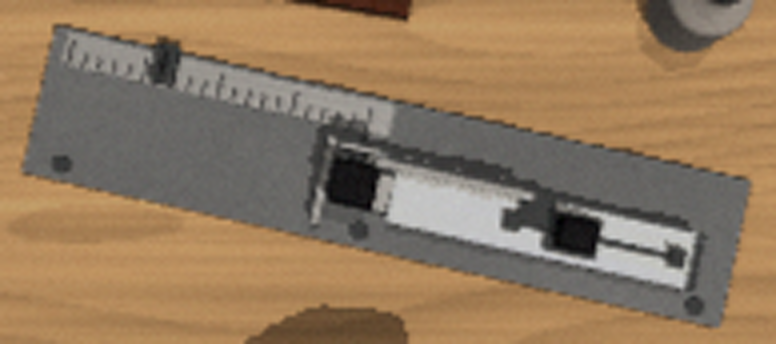

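View pics/c2.png

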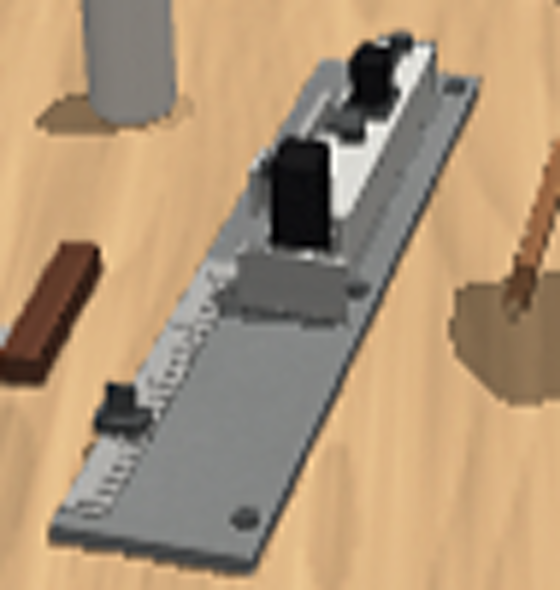

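The top crop shows the head top near crop (352,181), the slide grip top near (576,233) and the marker saddle near (165,55). The side crop confirms the marker's upright fin and the button on the scale side. Now I'll compute the positions.

```bash
cat >> h.py <<'E'
Y=np.array([.2245,.9745,0]);Y/=np.linalg.norm(Y);X=np.array([Y[1],-Y[0],0]);Z=np.array([0,0,1.])
def totool(d,rot): return R.from_rotvec(rot).inv().apply(d)
def blob(im,box,thr):
    x0,y0,x1,y1=box;g=im[y0:y1,x0:x1].max(axis=2);m=(g<thr).astype(np.uint8)
    n,l,st,ce=cv2.connectedComponentsWithStats(m);i=1+np.argmax(st[1:,4]);return ce[i]+[x0,y0],st[i]
E
python3 - <<'E'
from h import *
t=read_camera("top");im=t["color"]
hp,hs=blob(im,(262,203,285,228),45);sp,ss=blob(im,(320,218,340,238),45);mp,ms=blob(im,(218,176,236,194),75)
print(hp,hs,sp,ss,mp,ms)
H=ray(t,hp,.1)[0];S=ray(t,sp,.083)[0];M=ray(t,mp,.03)[0]
for n,p in zip("HSM",(H,S,M)): print(n,p.round(4),"rel head: x %.4f y %.4f"%((p-H)@X,(p-H)@Y))
s=readout.read_state()
rot=R.from_rotvec(s["tcp_rot"]).as_matrix();print(rot.round(3))
a=np.degrees(np.arctan2(*(rot[:2,1])[::-1]));b=np.degrees(np.arctan2(X[1],X[0]));print("turn world",b-a)
print("to slide, tool axes",totool(S*[1,1,0]+[0,0,.13]-s["tool_pos"],s["tcp_rot"]).round(4))
side=read_camera("side");print(proj(side,[H,S,M]))
E
```

```text
[272.71942446 215.22302158] [  5   5  13  15 139] [328.00952381 227.75238095] [  2   4  13  12 105] [225.796875 185.5625  ] [ 4  4  8 12 64]
H [ 0.5323 -0.0066  0.1   ] rel head: x 0.0000 y 0.0000
S [ 0.5011 -0.1428  0.083 ] rel head: x 0.0001 y -0.1397
M [0.6125 0.1151 0.03  ] rel head: x 0.0508 y 0.1366
[[ 0.962  0.273 -0.   ]
 [ 0.273 -0.962  0.001]
 [ 0.    -0.001 -1.   ]]
turn world 61.1653134170704
to slide, tool axes [ 0.4429 -0.4002  0.1181]
[[285.71470283 204.4685692 ]
 [297.54176563 187.97678898]
 [256.10686252 246.64631959]]
```

jog_arm:
  deltas: [0.443,-0.4,0,0,0,-61.2,1,0.443,-0.4,0,0,0,-61.2,1,0.443,-0.4,0,0,0,-61.2,1,0.443,-0.4,0,0,0,-61.2,1,0.443,-0.4,0,0,0,-61.2,1,0.443,-0.4,0,0,0,-61.2,1,0.443,-0.4,0,0,0,-61.2,1,0.443,-0.4,0,0,0,-61.2,1]
  squeeze: 30

```text
time: 1.1
tool_pos: [0.3975, -0.3085, 0.2486]
tcp_rot: [2.454, 1.96, 0.0]
wrist_force: [1.3, -1.0, -0.4]
width: 0.994
grip_force: 0.0
```

```bash
cat > st.py <<'E'
from h import *
s=readout.read_state();p=s["tool_pos"];r=s["tcp_rot"]
Rm=R.from_rotvec(r).as_matrix()
print(round(s["time"],2),p.round(4),"yaw err",round(float(np.degrees(np.arctan2(np.cross(Rm[:2,1],X[:2]),Rm[:2,1]@X[:2]))),2),"F",s["wrist_force"].round(1),"w",round(s["width"],3),"g",round(s["grip_force"],1))
print(Rm.round(3).tolist())
S=np.array([.5011,-.1428,.070]);G=np.array([.5323,-.0066,.076])+.002*X
for n,q in(("slide",S),("head",G)):print(n,totool(q-p,r).round(4))
E
python3 st.py
```

```text
1.1 [ 0.3975 -0.3085  0.2486] yaw err -0.22 F [ 1.3 -1.  -0.4] w 0.994 g 0.0
[[0.221, 0.975, 0.001], [0.975, -0.221, -0.001], [-0.0, 0.001, -1.0]]
slide [0.1846 0.0643 0.1786]
head [0.3243 0.0667 0.1725]st.py:4: DeprecationWarning: Arrays of 2-dimensional vectors are deprecated. Use arrays of 3-dimensional vectors instead. (deprecated in NumPy 2.0)
  print(round(s["time"],2),p.round(4),"yaw err",round(float(np.degrees(np.arctan2(np.cross(Rm[:2,1],X[:2]),Rm[:2,1]@X[:2]))),2),"F",s["wrist_force"].round(1),"w",round(s["width"],3),"g",round(s["grip_force"],1))
```

jog_arm:
  deltas: [0.185,0.064,0,0,0,0,1,0.185,0.064,0,0,0,0,1,0.185,0.064,0.03,0,0,0,1,0.185,0.064,0.06,0,0,0,1,0.185,0.064,0.09,0,0,0,1,0.185,0.064,0.09,0,0,0,1,0.185,0.064,0.09,0,0,0,1]

```text
time: 1.8
tool_pos: [0.4998, -0.1441, 0.1578]
tcp_rot: [-2.455, -1.957, 0.003]
wrist_force: [0.3, -0.0, 0.9]
width: 1.0
grip_force: 0.0
```

```bash
python3 -W ignore st.py; python3 - <<'E'
from h import *
c=read_camera("wrist");cv2.imwrite("pics/w1.png",c["color"])
print(c["origin"],c["attitude"],proj(c,[[.5011,-.1428,.083],[.5323,-.0066,.1]]))
E
```

```text
1.8 [ 0.4998 -0.1441  0.1578] yaw err -0.09 F [ 0.3 -0.   0.9] w 1.0 g 0.0
[[0.223, 0.975, -0.003], [0.975, -0.223, 0.0], [-0.0, -0.003, -1.0]]
slide [0.0016 0.0012 0.0878]
head [0.1413 0.0032 0.0818]
[ 0.51782215 -0.06770365  0.28382927] [ 2.81570767 -0.31734013 -0.05420216] [[279.95721649 226.01778026]
 [280.56920076 -48.82599128]]
```

View pics/w1.png

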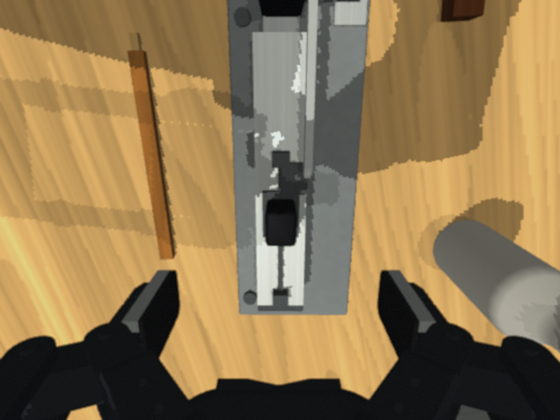

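The slide grip shows at about (281,226), matching the prediction, and the gripper is centred over it. I'll narrow the jaws, descend and close.

jog_arm:
  deltas: [0.001,0.001,0.02,0,0,0,0.2,0.001,0.001,0.045,0,0,0,0.2,0.001,0.001,0.07,0,0,0,0.2,0.001,0.001,0.088,0,0,0,0.2,0.001,0.001,0.088,0,0,0,0.2,0.001,0.001,0.088,0,0,0,-1,0.001,0.001,0.088,0,0,0,-1,0.001,0.001,0.088,0,0,0,-1]
  squeeze: 25

```text
time: 2.65
tool_pos: [0.5013, -0.1443, 0.0728]
tcp_rot: [-2.457, -1.956, 0.002]
wrist_force: [-7.4, 0.2, 10.9]
width: 0.228
grip_force: 27.0
```

jog_arm:
  deltas: [0,0,0,0,0,0,-1,0,0,0,0,0,0,-1,0,0,0,0,0,0,-1]

```text
time: 2.95
tool_pos: [0.5013, -0.1442, 0.0728]
tcp_rot: [-2.458, -1.957, 0.002]
wrist_force: [-8.8, -0.3, 8.5]
width: 0.231
grip_force: 26.9
```

```bash
python3 -W ignore st.py
```

```text
2.95 [ 0.5013 -0.1442  0.0728] yaw err -0.03 F [-8.8 -0.3  8.5] w 0.231 g 26.9
[[0.224, 0.975, -0.001], [0.975, -0.224, -0.001], [-0.001, -0.001, -1.0]]
slide [ 0.0014 -0.0005  0.0028]
head [ 0.1411  0.0014 -0.0034]
```

jog_arm:
  deltas: [-0.006,-0.001,-0.002,0,0,0,-1,-0.013,-0.001,-0.002,0,0,0,-1,-0.02,-0.001,-0.002,0,0,0,-1,-0.027,-0.001,-0.002,0,0,0,-1,-0.032,-0.001,-0.002,0,0,0,-1,-0.036,-0.001,-0.002,0,0,0,-1,-0.036,-0.001,-0.002,0,0,0,-1]

```text
time: 3.65
tool_pos: [0.4929, -0.1796, 0.0728]
tcp_rot: [2.457, 1.956, -0.001]
wrist_force: [-0.9, -0.9, 2.4]
width: 0.226
grip_force: 28.0
```

jog_arm:
  deltas: [-0.003,0,0,0,0,0,-1,-0.006,0,0,0,0,0,-1,-0.009,0,0,0,0,0,-1,-0.011,0,0,0,0,0,-1,-0.011,0,0,0,0,0,-1]

```text
time: 4.15
tool_pos: [0.4923, -0.1816, 0.0728]
tcp_rot: [-2.455, -1.947, -0.017]
wrist_force: [7.8, 31.9, 6.5]
width: 0.23
grip_force: 28.8
```

```bash
python3 -W ignore st.py
```

```text
4.15 [ 0.4923 -0.1816  0.0728] yaw err 0.19 F [ 7.8 31.9  6.5] w 0.23 g 28.8
[[0.228, 0.974, 0.003], [0.974, -0.228, 0.013], [0.014, 0.0, -1.0]]
slide [ 0.0397 -0.0003  0.0033]
head [ 0.1796  0.0011 -0.0008]
```

jog_arm:
  deltas: [0.008,0,0,0,0,0,-1,0.008,0,0,0,0,0,0.2,0.008,0,0,0,0,0,0.2,0.008,0,0,0,0,0,0.2,0.008,0,-0.03,0,0,0,0.2,0.008,0,-0.06,0,0,0,0.4,0.008,0,-0.08,0,0,0,0.7,0.008,0,-0.08,0,0,0,0.7]

```text
time: 4.95
tool_pos: [0.4945, -0.1833, 0.156]
tcp_rot: [2.453, 1.952, 0.005]
wrist_force: [0.3, -0.6, 0.3]
width: 0.849
grip_force: 0.0
```

```bash
python3 -W ignore st.py; python3 - <<'E'
from h import *
t=read_camera("wrist");cv2.imwrite("pics/w2.png",t["color"]);print(proj(t,[[.5323,-.0066,.1],np.array([.5011,-.1428,.083])-.038*Y]))
E
```

```text
4.95 [ 0.4945 -0.1833  0.156 ] yaw err 0.02 F [ 0.3 -0.6  0.3] w 0.849 g 0.0
[[0.225, 0.974, 0.007], [0.974, -0.225, -0.003], [-0.002, 0.007, -1.0]]
slide [ 0.0411 -0.0033  0.0859]
head [ 0.1808 -0.0014  0.0797]
[[ 270.11612794 -163.69374092]
 [ 273.03676952  224.89485974]]
```

View pics/w2.png

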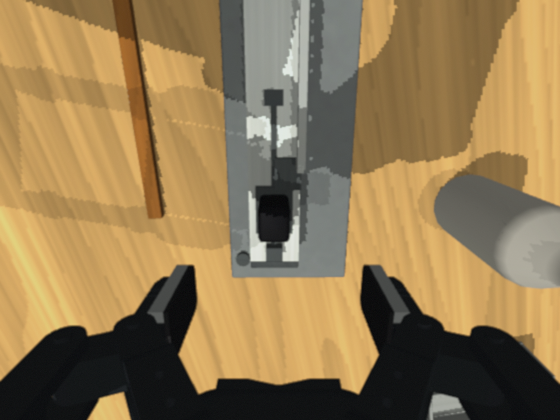

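The slide now stands at about (273,218), up against the rear stop. Next I'll move over the head.

jog_arm:
  deltas: [0.045,-0.001,0,0,0,0,1,0.09,-0.001,0,0,0,0,1,0.135,-0.001,0,0,0,0,1,0.181,-0.001,0,0,0,0,1,0.181,-0.001,0,0,0,0,1,0.181,-0.001,0,0,0,0,1]

```text
time: 5.6
tool_pos: [0.5306, -0.0041, 0.1505]
tcp_rot: [-2.454, -1.959, 0.004]
wrist_force: [-0.0, -0.1, 0.9]
width: 1.0
grip_force: 0.0
```

```bash
python3 -W ignore st.py; python3 - <<'E'
from h import *
t=read_camera("wrist");cv2.imwrite("pics/w3.png",t["color"]);print(proj(t,[[.5323,-.0066,.1],[.6125,.1151,.04]]))
E
```

```text
5.6 [ 0.5306 -0.0041  0.1505] yaw err -0.18 F [-0.  -0.1  0.9] w 1.0 g 0.0
[[0.221, 0.975, -0.003], [0.975, -0.221, -0.0], [-0.001, -0.003, -1.0]]
slide [-0.1417  0.0021  0.0807]
head [-0.002   0.0044  0.0745]
[[282.25518255 247.58812005]
 [367.08089053  -0.56803792]]
```

View pics/w3.png

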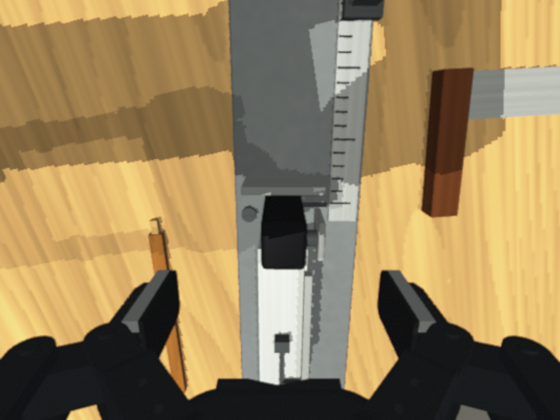

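The head top is centred near (285,252), within 2 mm of the prediction. The button is on the right, and the marker is at the top right near (362,8). Now descend and pinch.

jog_arm:
  deltas: [-0.003,0.005,0.015,0,0,0,1,-0.003,0.005,0.035,0,0,0,1,-0.003,0.005,0.055,0,0,0,1,-0.003,0.005,0.074,0,0,0,1,-0.003,0.005,0.074,0,0,0,1,-0.003,0.005,0.074,0,0,0,-1,-0.003,0.005,0.074,0,0,0,-1,-0.003,0.005,0.074,0,0,0,-1]
  squeeze: 32

```text
time: 6.45
tool_pos: [0.5369, -0.0093, 0.0794]
tcp_rot: [2.457, 1.955, 0.003]
wrist_force: [0.0, 0.8, -0.6]
width: 0.517
grip_force: 0.0
```

jog_arm:
  deltas: [0,0,0,0,0,0,-1,0,0,0,0,0,0,-1,0,0,0,0,0,0,-1,0,0,0,0,0,0,-1]

```text
time: 6.85
tool_pos: [0.5343, -0.0085, 0.0798]
tcp_rot: [-2.456, -1.956, 0.003]
wrist_force: [-10.1, 1.7, 10.5]
width: 0.342
grip_force: 33.7
```

```bash
python3 -W ignore st.py
```

```text
6.85 [ 0.5343 -0.0085  0.0798] yaw err -0.03 F [-10.1   1.7  10.5] w 0.342 g 33.7
[[0.224, 0.975, -0.003], [0.975, -0.224, 0.0], [-0.0, -0.003, -1.0]]
slide [-0.1383 -0.0022  0.0098]
head [ 0.0014 -0.0004  0.0038]
```

jog_arm:
  deltas: [0.003,-0.002,-0.003,0,0,0,-1,0.01,-0.002,-0.003,0,0,0,-1,0.02,-0.002,-0.003,0,0,0,-1,0.03,-0.002,-0.003,0,0,0,-1,0.04,-0.002,-0.003,0,0,0,-1,0.05,-0.002,-0.003,0,0,0,-1,0.05,-0.002,-0.003,0,0,0,-1]

```text
time: 7.55
tool_pos: [0.5454, 0.0404, 0.0799]
tcp_rot: [2.456, 1.957, -0.0]
wrist_force: [5.9, -3.9, -12.1]
width: 0.335
grip_force: 40.2
```

```bash
python3 -W ignore st.py
```

```text
7.55 [0.5454 0.0404 0.0799] yaw err -0.08 F [  5.9  -3.9 -12.1] w 0.335 g 40.2
[[0.223, 0.975, 0.001], [0.975, -0.223, -0.001], [-0.001, 0.001, -1.0]]
slide [-0.1885 -0.0023  0.0101]
head [-0.0488 -0.0003  0.004 ]
```

jog_arm:
  deltas: [0.01,0.001,0.0015,0,0,0,-1,0.02,0.001,0.0015,0,0,0,-1,0.03,0.001,0.0015,0,0,0,-1,0.04,0.001,0.0015,0,0,0,-1,0.05,0.001,0.0015,0,0,0,-1,0.06,0.001,0.0015,0,0,0,-1,0.07,0.001,0.0015,0,0,0,-1,0.07,0.001,0.0015,0,0,0,-1]

```text
time: 8.35
tool_pos: [0.5612, 0.1086, 0.0799]
tcp_rot: [-2.457, -1.958, 0.002]
wrist_force: [-2.6, -3.4, 1.4]
width: 0.337
grip_force: 44.4
```

```bash
python3 -W ignore st.py; python3 - <<'E'
from h import *
t=read_camera("wrist");a=t["color"];s=read_camera("side");M=np.array([.6125,.1151,.04])
p=proj(t,M)[0];q=proj(s,M)[0];print(p,q)
def crop(im,p,h,k):
    x,y=[int(v) for v in p];x0=max(0,x-h);y0=max(0,y-h);print(x0,y0,k);return cv2.resize(im[y0:y0+2*h,x0:x0+2*h],None,fx=k,fy=k,interpolation=cv2.INTER_CUBIC)[:400,:400]
A=crop(a,p,80,2.5);B=crop(s["color"],q,25,8)
o=np.zeros((400,800,3),np.uint8);o[:A.shape[0],:A.shape[1]]=A;o[:B.shape[0],400:400+B.shape[1]]=B
cv2.imwrite("pics/m1.png",o)
E
```

```text
8.35 [0.5612 0.1086 0.0799] yaw err -0.08 F [-2.6 -3.4  1.4] w 0.337 g 44.4
[[0.223, 0.975, -0.001], [0.975, -0.223, -0.001], [-0.001, -0.001, -1.0]]
slide [-0.2585 -0.0025  0.0101]
head [-0.1188 -0.0005  0.004 ]
[372.83808003 220.89774073] [255.90661689 243.81388979]
292 140 2.5
230 218 8
```

View pics/m1.png

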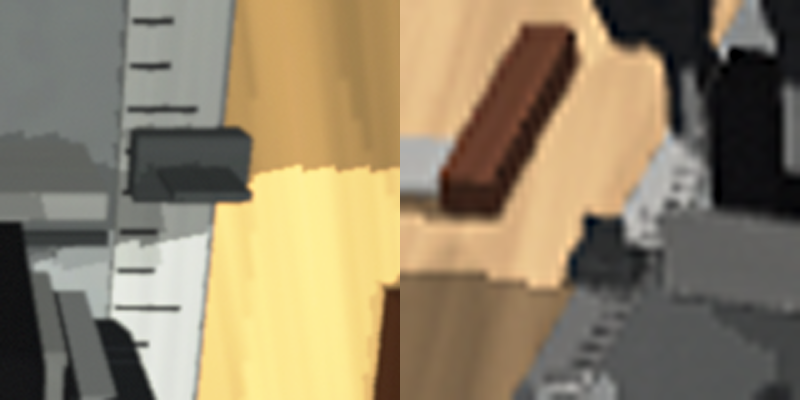

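In the wrist crop (offset 292,140, scale 2.5), the fin's top edge runs along row ~197, columns 175–250. The long ticks at rows 108 and 308 are the 150 and 100 mm ticks. I'll cast rays to measure them.

```bash
python3 - <<'E'
from h import *
t=read_camera("wrist")
f=lambda u,v:(292+u/2.5,140+v/2.5)
H=np.array([.5323,-.0066,0])
T=ray(t,[f(130,108),f(118,308),f(118,232),f(133,20)],.0125)@Y-H@Y
F=ray(t,[f(175,197),f(250,198)],.04)@Y-H@Y
print("ticks150,100,120?,170?",T.round(4),"fin",F.round(4))
g=t["color"];
B=ray(t,[f(157,168),f(235,168)],.024)@Y-H@Y;print("fin foot if z=.024",B.round(4))
s=readout.read_state()["tool_pos"];print("tool Y rel H",(s-H)@Y, "at home",(np.array([.5343,-.0085,0])-H)@Y)
top=read_camera("top");P=np.array([[.6125,.1151,.03]]);print(proj(top,P))
im=top["color"];cv2.imwrite("pics/m2.png",cv2.resize(im[160:240,205:295],None,fx=7,fy=7,interpolation=cv2.INTER_CUBIC))
E
```

```text
ticks150,100,120?,170? [0.1491 0.0979 0.1183 0.1693] fin [0.1372 0.137 ]
fin foot if z=.024 [0.1382 0.1383]
tool Y rel H 0.1181056186433918 at home -0.0014025145869537637
[[225.78152989 185.54837958]]
```

View pics/m2.png

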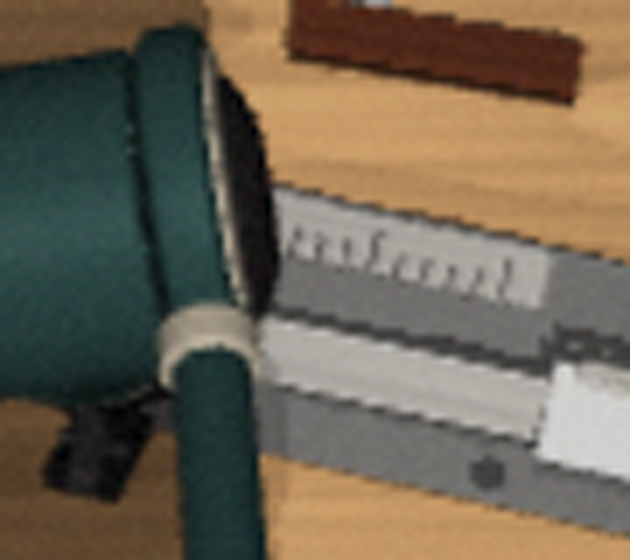

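The fin is at about 138 mm and the arm is at about 119.5–120 mm, so I'll move another 18 mm. The top view is blocked by the arm and shows only ticks 0 to ~80 mm.

jog_arm:
  deltas: [0.004,0,0,0,0,0,-1,0.008,0,0,0,0,0,-1,0.012,0,0,0,0,0,-1,0.016,0,0,0,0,0,-1,0.018,0,0,0,0,0,-1,0.018,0,0,0,0,0,-1,0.018,0,0,0,0,0,-1]

```text
time: 9.25
tool_pos: [0.5651, 0.1252, 0.0799]
tcp_rot: [-2.458, -1.957, 0.002]
wrist_force: [-4.7, -3.2, 1.5]
width: 0.331
grip_force: 44.9
```

```bash
python3 -W ignore st.py; python3 - <<'E'
from h import *
t=read_camera("wrist");s=read_camera("side");
H=np.array([.5323,-.0066,0]);p0=readout.read_state()["tool_pos"];print("tool Y rel H",(p0-H)@Y)
tip=H+.0014*X*0+.033*X+.138*Y+[0,0,.02];fin=H+.051*X+.138*Y+[0,0,.04]
print(proj(t,[tip,fin]),proj(s,[tip,fin]))
A=cv2.resize(t["color"][180:340,280:440],(500,500),interpolation=cv2.INTER_CUBIC)
q=proj(s,fin)[0].astype(int);B=cv2.resize(s["color"][q[1]-20:q[1]+30,q[0]-15:q[0]+15],(300,500),interpolation=cv2.INTER_CUBIC);print(q)
cv2.imwrite("pics/m3.png",np.hstack([A,B]))
E
```

```text
9.25 [0.5651 0.1252 0.0799] yaw err -0.02 F [-4.7 -3.2  1.5] w 0.331 g 44.9
[[0.224, 0.975, -0.001], [0.975, -0.224, -0.001], [-0.001, -0.001, -1.0]]
slide [-0.2756 -0.0023  0.0102]
head [-0.1358 -0.0004  0.004 ]
tool Y rel H 0.1358184192314484
[[330.95166316 234.21725398]
 [370.6064039  248.74408334]] [[261.97545291 250.67777494]
 [255.68940097 244.08148889]]
[255 244]
```

View pics/m3.png

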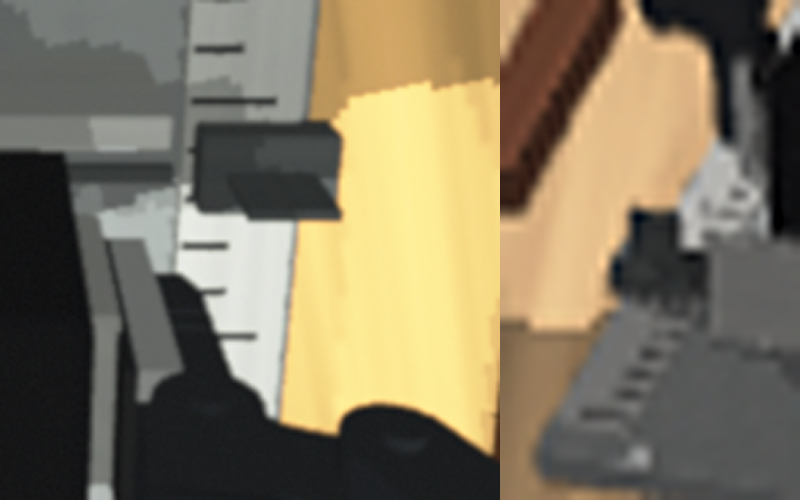

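The wrist crop (offset 280,180, scale 3.125) shows the fin top edge at row ~217 and a dark bar ending at (172,172), which should be the pointer. The light band above it is probably the stop plate. I'll check this by projection.

```bash
python3 - <<'E'
from h import *
t=read_camera("wrist");H=np.array([.5323,-.0066,0])
f=lambda u,v:(280+u/3.125,180+v/3.125)
g=lambda P:((proj(t,P)-[280,180])*3.125).round(0).tolist()
for e in(.134,.1372,.141):
    print(e,"tip back/front",g([H+.033*X+(e+d)*Y+[0,0,.02] for d in(-.0015,.0015)]),"plate top back/front",g([H+.029*X+(e+d)*Y+[0,0,.05] for d in(.016,.022)]),"plate2",g([H+.029*X+(e+d)*Y+[0,0,.05] for d in(.019,.025)]))
r=ray(t,[f(172,163),f(172,182)],.02);print("bar as pointer z.02: Y",((r-H)@Y).round(4),"X",((r-H)@X).round(4))
r=ray(t,[f(172,118),f(172,150)],.05);print("band as plate top: Y",((r-H)@Y).round(4),"X",((r-H)@X).round(4))
r=ray(t,[f(250,217),f(340,218)],.04);print("fin Y",((r-H)@Y).round(4),((r-H)@X).round(4))
r=ray(t,[f(190,101),f(182,246),f(175,336)],.0125);print("ticks 150,120,100",((r-H)@Y).round(4))
E
```

```text
0.134 tip back/front [[158.0, 197.0], [159.0, 182.0]] plate top back/front [[165.0, 171.0], [167.0, 135.0]] plate2 [[166.0, 154.0], [168.0, 117.0]]
0.1372 tip back/front [[159.0, 181.0], [159.0, 166.0]] plate top back/front [[166.0, 152.0], [168.0, 116.0]] plate2 [[167.0, 134.0], [169.0, 97.0]]
0.141 tip back/front [[160.0, 162.0], [160.0, 147.0]] plate top back/front [[167.0, 129.0], [169.0, 92.0]] plate2 [[168.0, 111.0], [170.0, 74.0]]
bar as pointer z.02: Y [0.1393 0.1355] X [0.0353 0.0355]
band as plate top: Y [0.1589 0.1536] X [0.0297 0.0299]
fin Y [0.1376 0.1374] [0.0454 0.0606]
ticks 150,120,100 [0.1489 0.1185 0.0982]
```

Within the same view, the pointer is at 137.4 mm and the fin at 137.5 mm, so they are level. I'll hold briefly and hand in.

jog_arm:
  deltas: [0,0,0,0,0,0,-1,0,0,0,0,0,0,-1,0,0,0,0,0,0,-1,0,0,0,0,0,0,-1]

```text
time: 9.8
tool_pos: [0.565, 0.1252, 0.0799]
tcp_rot: [-2.458, -1.957, 0.002]
wrist_force: [-3.9, -3.4, 1.7]
width: 0.334
grip_force: 44.9
```

```bash
python3 -c "
from workcell import readout,finish_job
s=readout.read_state();print(s['tool_pos'],abs(s['joint_vel']).max(),s['width']);print(finish_job())"
```

```text
[0.56504737 0.12523014 0.07989646] 0.0017728424396540958 0.3344121592651358
the job is handed in; nothing more can be done
None
```

I handed the job in at about 10 s with the lock slid back to its end stop and the arm held steady, button squeezed in and pointer within about 1 mm of the marker's fin by the wrist camera; the hand-in returned no verdict.

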